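Put the sockets back in the tray in order of size

TASK

The smallest socket (white sleeve) and the biggest (black sleeve) still stand in the socket tray, one at each end. Stand the four sockets that are out on the bench upright on the free seats between them, each in the middle of its seat, so that the row rises in size from the smallest to the biggest. Leave the two end sockets where they stand.

Things in the scene. Friction and masses are not known exactly. Their poses are not given: they have to be found in the camera images.
- socket_yellow_mid (a point): loose steel socket with a yellow nylon sleeve, 37 mm in diameter over the sleeve and 50 mm tall, standing upright on the bench at the start (drive end down, hexagon up; its lowest 30 % is 29 mm wide). Round, so any grasp yaw will do; 0.2 to 0.7 kg. Point: on its axis, half-way up (25 mm above its foot); z axis up along the socket. To be put in the tray.
- socket_green_mid (a point): loose steel socket with a green nylon sleeve, 44 mm in diameter over the sleeve and 54 mm tall, standing upright on the bench at the start (drive end down, hexagon up; its lowest 30 % is 36 mm wide). Round, so any grasp yaw will do; 0.2 to 0.7 kg. Point: on its axis, half-way up (27 mm above its foot); z axis up along the socket. To be put in the tray.
- socket_blue_mid (a point): loose steel socket with a blue nylon sleeve, 51 mm in diameter over the sleeve and 58 mm tall, standing upright on the bench at the start (drive end down, hexagon up; its lowest 30 % is 43 mm wide). Round, so any grasp yaw will do; 0.2 to 0.7 kg. Point: on its axis, half-way up (29 mm above its foot); z axis up along the socket. To be put in the tray.
- socket_red_mid (a point): loose steel socket with a red nylon sleeve, 58 mm in diameter over the sleeve and 62 mm tall, standing upright on the bench at the start (drive end down, hexagon up; its lowest 30 % is 50 mm wide). Round, so any grasp yaw will do; 0.2 to 0.7 kg. Point: on its axis, half-way up (31 mm above its foot); z axis up along the socket. To be put in the tray.
- socket_white_mid (a point): wrench socket with a white sleeve, the smallest of the six: 30 mm in diameter, 46 mm tall. It already stands loose on the seat at one end of the tray (which end differs from start to start) and stays there. Point: on its axis, half-way up.
- socket_black_mid (a point): wrench socket with a black sleeve, the biggest of the six: 66 mm in diameter, 66 mm tall. It already stands loose on the seat at one end of the tray (which end differs from start to start) and stays there. Point: on its axis, half-way up.
- seat_a: one of the four free seats of the grey socket tray: fixed round black rubber pad, aluminium edge, 66 mm across, flat. The four look alike; which is where in the row varies. Origin: centre of its underside; a socket stands on its top, 3 mm higher, 8 mm above the bench. The six seats form one straight row at 76 mm pitch; the tray is 92 mm wide, its rim 9 mm above the bench.
- seat_b: one of the four free seats of the grey socket tray: fixed round black rubber pad, aluminium edge, 66 mm across, flat. The four look alike; which is where in the row varies. Origin: centre of its underside; a socket stands on its top, 3 mm higher, 8 mm above the bench. The six seats form one straight row at 76 mm pitch; the tray is 92 mm wide, its rim 9 mm above the bench.
- seat_c: one of the four free seats of the grey socket tray: fixed round black rubber pad, aluminium edge, 66 mm across, flat. The four look alike; which is where in the row varies. Origin: centre of its underside; a socket stands on its top, 3 mm higher, 8 mm above the bench. The six seats form one straight row at 76 mm pitch; the tray is 92 mm wide, its rim 9 mm above the bench.
- seat_d: one of the four free seats of the grey socket tray: fixed round black rubber pad, aluminium edge, 66 mm across, flat. The four look alike; which is where in the row varies. Origin: centre of its underside; a socket stands on its top, 3 mm higher, 8 mm above the bench. The six seats form one straight row at 76 mm pitch; the tray is 92 mm wide, its rim 9 mm above the bench.
Things that resemble listed ones, but are neither listed nor needed, are in the scene too. What is shaped like the part that bears socket_black_mid but turquoise is not meant.

How it is judged:
By the outcome, as a careful person would: the job done as asked, in the order asked, and still so for the second after the job is handed in, with the robot touching nothing.
It also fails if it takes over 106 s, if anything falls off the work surface, if the arm or the gripper's body presses on something with over 40 N, if the wrist force passes 120 N, or if a joint passes its speed limit or range.

ROBOT

A 7-joint arm with a two-finger parallel gripper is mounted at the origin on the work surface. World frame = base frame: x ahead of the robot, y to its left, z up, the work surface at z = 0. Lengths are in mm, angles in degrees, forces in N, time in s.
With the tool pointing down it reaches from about 350 to 900 mm from the base axis. Payload 7.2 kg.
Tool frame: the origin (TCP) lies midway between the tips of the shut fingers; the grasp point (between the pads) lies 19 mm behind it; z points along the fingers, y is the line along which they close (so a half turn about z gives the same grasp; the last joint's range is limited). The gripper opens to 85 mm and grips with 20 to 120 N. Pads are 22 mm wide; open, the fingers measure 114 mm over their backs; the gripper's body (76 mm by 85 mm) begins 54 mm behind the grasp point. The pads swing forward as they close: fully open they stand 13 mm farther back than shut.
Start: joints at [60.894, 23.554, -0.728, 91.456, 0.321, 64.991, -4.71], TCP at [266.089, -565.532, 193.597] pointing down, gripper open.
Joint ranges: [-169.25, 169.25], [-16.82, 113.86], [-84.01, 82.57], [7.8, 145.47], [-59.2, 239.2], [7.22, 106.19], [-163.78, 163.78]. Speed limits (degrees/s): [136.94, 136.94, 172.46, 172.46, 180, 180, 180].

INTERFACE

Orientations are given as a 3x3 rotation matrix whose columns are the frame's x, y, z axes.
In Python, from rig import * gives the robot as it stands. The module is installed in compiled form; this text tells all that it offers.
- The arm moves only by the tool play_rows, never from a script. Its argument "commands" is a list of rows, each a list of 3 entries, a list of its own where there are three numbers: the opening in per cent of the stroke, from 0 (shut) to 100 (fully open), then the shift along the tool's x, y, z in cm, then the turn, a rotation vector about the tool's x, y, z in degrees. A call has 1 to 12 rows; each row is the pose to reach, as a shift and turn from the pose commanded when the call began, along the tool's axes at that moment; what a row does not reach only later rows make up. A row lasts 1/8 s, in which the tool goes at most 62.5 mm and 10.7 degrees, less where a joint would pass 70% of its speed; a pose out of reach is approached as far as the arm can. A call with a gripper value outside its range is refused whole. The fingers move at their own pace and stop on an object; the grip force is fixed at half the most. Time passes only in rows, so rows that repeat a pose let the fingers close. It gives the time, the measured TCP pose, the force, the opening and the grip force at its end, in the units of the state.
- observe(): the state, without advancing time (a new reading comes with each control period).
- read_camera(name): name is "scene" or "top"; returns (picture, depth): 400x640x3 uint8, red, green, blue; 400x640 float32, mm along the optical axis (not along the pixel's ray), 0 where there is no reading.
- camera_params(name): a dict with "mtx" (3x3 intrinsics, pixels), "rvec" (rotation vector, rad) and "tvec" (3), from world to camera coordinates, as OpenCV has them. Camera axes: x right, y down, z forward; pixel columns grow to the right and rows downward; lengths in mm; the calibration is good to about 2 mm. A picture is of the moment at which its call begins. camera_params takes no time and is no camera call.
- hand_in(): hands the job in; it is judged then, once.
The state is a dict: "clock": time; "qpos": joint angles; "dq": joint speeds; "effort": joint torques, N m; "tcp_pos": TCP position; "eef_rot": TCP orientation; "wrist_force": force on the tool from outside, world axes, zero at the start; "torque": the same for the moment, N m; "finger_gap": finger opening in mm; "grip_force": force on a finger pad.
Only numpy, scipy, OpenCV 4.12 (cv2) and the standard library are available. Lean on these libraries where they do the work, as an engineer would, in place of code of your own. Each camera call takes 0.05 s, during which the arm holds its last target. There are 200 camera calls.

## Working session

There is one attempt and no reset: what is moved stays moved. The work goes in short steps, Python scripts to look and compute and a tool call to move; the robot and the scene stay as the last step left them, time stands still between calls to the robot, and variables do not carry over. Pictures are saved under pics/ and viewed, at most 14 in all, crops included, and the job is handed in when it is done.

Besides the shell and the picture viewer there is one more tool, called in YAML: its name, and indented under it one key for each argument. play_rows: Moves the arm, as the interface text tells. Its arguments: {"type":"object","properties":{"commands":{"type":"array"}},"required":["commands"]}

```bash
mkdir -p pics; cat > h.py <<'E'
from rig import *
import numpy as np, cv2
def cam(n):
    p=camera_params(n); R=cv2.Rodrigues(np.array(p["rvec"],float))[0]
    return np.array(p["mtx"],float),R,np.array(p["tvec"],float).reshape(3)
def ray(n,u,v,z):
    K,R,t=cam(n); c=-R.T@t; d=R.T@np.linalg.inv(K)@np.array([u,v,1.0])
    return c+d*(z-c[2])/d[2]
def cloud(n,dep):
    K,R,t=cam(n); v,u=np.mgrid[:400,:640]
    p=np.stack([(u-K[0,2])/K[0,0]*dep,(v-K[1,2])/K[1,1]*dep,dep],-1)
    return (p-t)@R
E
python3 - <<'E'
from h import *
for n in("scene","top"):
    im,d=read_camera(n); cv2.imwrite(f"pics/{n}0.png",im[:,:,::-1]); np.savez(f"{n}0.npz",im=im,d=d)
    K,R,t=cam(n); print(n,-R.T@t,K[0,0],R[2])
s=observe(); print(s)
E
```

```text
scene [1152.85333281    9.14135181  616.22993398] 417.23881430383517 [-0.73390386  0.0825988  -0.67421255]
top [502.92951843  60.8492017  873.51807254] 428.94890172691447 [ 0.08002167  0.0085423  -0.99675652]
{'clock': 0.1, 'qpos': array([60.89378915, 23.59644584, -0.72810199, 91.4993075 ,  0.31971612,
       64.99146624, -4.71087439]), 'dq': array([-0.02461316, -0.03367115,  0.06333894, -0.06011353, -0.01637018,
        0.04091639, -0.02758637]), 'effort': array([ 3.31336392e-03, -6.01831412e+01,  6.84506949e-01, -3.00089908e+01,
        1.39580359e-02,  6.44310741e-03, -4.76704474e-05]), 'tcp_pos': array([ 265.84648402, -565.07709497,  192.8258427 ]), 'eef_rot': array([[ 9.04840694e-01,  4.25749705e-01, -7.12394025e-04],
       [ 4.25750292e-01, -9.04839757e-01,  1.30520362e-03],
       [-8.89123802e-05, -1.48430331e-03, -9.99998894e-01]]), 'wrist_force': array([-0.93150774,  0.72622527,  0.51307625]), 'torque': array([-0.05078504, -0.00775092, -0.04035102]), 'grip_force': 0.0, 'finger_gap': 84.9943209411689}
```

View pics/top0.png

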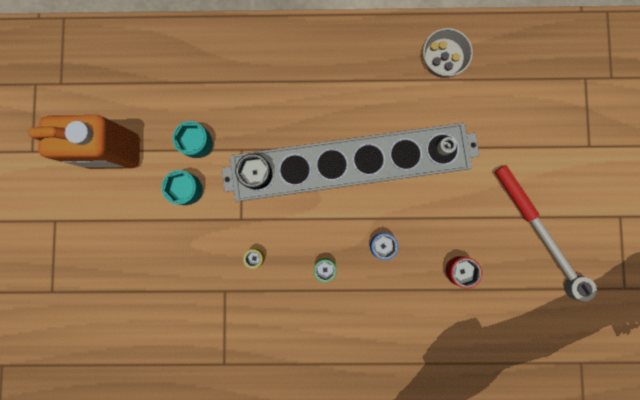

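View pics/scene0.png

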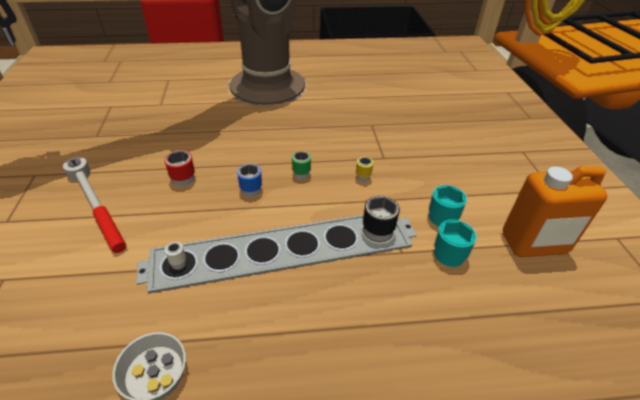

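The top view shows the black socket at (255,171), the white one at (445,147) and free pads at (295,169), (332,164), (369,159) and (406,153). Yellow is at (254,258), green at (325,269), blue at (384,245) and red at (465,271). The scene view agrees.

```bash
cat >> h.py <<'E'
def circ(P):
    A=np.c_[2*P,np.ones(len(P))]; s=np.linalg.lstsq(A,(P**2).sum(1),rcond=None)[0]
    return s[:2],np.sqrt(s[2]+s[0]**2+s[1]**2)
SOCK=dict(yellow=(254,258,50),green=(325,269,54),blue=(384,245,58),red=(465,271,62),white=(446,146,54),black=(255,171,74))
def top_of(n,d,u,v,h,w=22):
    C=cloud(n,d); m=np.zeros((400,640),bool); m[max(0,v-w):v+w,max(0,u-w):u+w]=1
    m&=(abs(C[...,2]-h)<6)&(d>0)
    return C[m],m
E
python3 - <<'E'
from h import *
D=np.load("top0.npz"); im,d=D["im"],D["d"]
for k,(u,v,h) in SOCK.items():
    P,m=top_of("top",d,u,v,h)
    c=max(cv2.findContours(m.astype(np.uint8),0,1)[0],key=cv2.contourArea)[:,0]
    Q=np.array([ray("top",a,b,h)[:2] for a,b in c]); cc,r=cv2.minEnclosingCircle(Q.astype(np.float32)); q,r2=circ(Q)
    print(k,len(P),"z med",np.median(P[:,2]).round(1),"circ",np.round(cc,1),round(2*r,1),"fit",q.round(1),round(2*r2,1))
g=cv2.cvtColor(im,cv2.COLOR_RGB2GRAY)
for u,v in((295,169),(332,164),(369,159),(406,153)):
    m=np.zeros_like(g); m[v-20:v+20,u-20:u+20]=(g[v-20:v+20,u-20:u+20]<60)
    c=max(cv2.findContours(m,0,1)[0],key=cv2.contourArea)[:,0]
    Q=np.array([ray("top",a,b,8)[:2] for a,b in c]); q,r=circ(Q); print("seat",q.round(1),round(2*r,1))
D=np.load("scene0.npz"); im,d=D["im"],D["d"]; C=cloud("scene",d)
S=dict(yellow=(365,160),green=(301,156),blue=(250,171),red=(180,158),white=(175,247),black=(381,205))
for k,(u,v) in S.items():
    h=SOCK[k][2]; P,m=top_of("scene",d,u,v,h,24)
    m=m.astype(np.uint8); c=max(cv2.findContours(m,0,1)[0],key=cv2.contourArea)[:,0]
    Q=np.array([ray("scene",a,b,h)[:2] for a,b in c]); q,r=circ(Q); cc,rr=cv2.minEnclosingCircle(Q.astype(np.float32)); print("scene",k,q.round(1),2*r,np.round(cc,1),2*rr,np.median(P[:,2]))
E
```

```text
yellow 169 z med 47.6 circ [448.7 204.7] 36.8 fit [448.9 204.7] 35.0
green 219 z med 51.8 circ [425.8  67.2] 43.5 fit [425.8  67.2] 42.0
blue 272 z med 55.8 circ [471.  -45.8] 50.7 fit [470.9 -45.8] 49.1
red 350 z med 60.0 circ [ 422.  -196.6] 58.3 fit [ 421.7 -196.4] 56.2
white 130 z med 51.6 circ [ 664.9 -171.9] 31.1 fit [ 664.9 -172.4] 28.4
black 385 z med 71.5 circ [615.1 202.1] 66.0 fit [615.2 202.2] 63.7
seat [625.  128.3] 55.0
seat [635.1  53. ] 54.6
seat [645.  -22.2] 54.8
seat [654.9 -97.7] 54.6
scene yellow [455.8 203.6] 35.22602971066921 [456.5 204.6] 38.844364166259766 46.96757064687827
scene green [432.8  66.3] 42.418560689911295 [432.8  65.8] 46.15376281738281 50.790116834117285
scene blue [477.9 -46.1] 49.32368868488479 [477.9 -45.8] 53.53010940551758 55.0547996895324
scene red [ 428.5 -196.4] 56.460411196595324 [ 430.1 -196.2] 62.52474594116211 58.866207860572494
scene white [ 671.  -172.4] 29.143674753783664 [ 670.6 -172.1] 31.206897735595703 50.931281774904285
scene black [621.8 200.9] 64.13446748545722 [622.4 200.7] 67.63700866699219 71.19122435296484
```

```bash
cat >> h.py <<'E'
from scipy.spatial.transform import Rotation as Ro
import sys
Y=np.array([0.9914,0.131,0]); Z=np.array([0,0,-1.0]); RT=np.c_[np.cross(Y,Z),Y,Z]
def go(*pts):
    s=observe(); R=s["eef_rot"]; print("tcp",s["tcp_pos"].round(1),"gap",round(s["finger_gap"],1),"t",round(s["clock"],2),"F",np.round(s["wrist_force"],1))
    for p in pts: print(p,"shift",(R.T@(np.array(p,float)-s["tcp_pos"])/10).round(2))
    print("turn",Ro.from_matrix(R.T@RT).as_rotvec(degrees=True).round(2))
E
python3 -c "
from h import *
go((422,-196.5,150))"
```

```text
tcp [ 265.8 -565.1  192.8] gap 85.0 t 0.1 F [-0.9  0.7  0.5]
(422, -196.5, 150) shift [ 29.82 -26.7    4.32]
turn [-8.000e-02 -5.000e-02 -7.233e+01]
```

play_rows:
  commands:
    - [100, [29.8, -26.7, 4.3], [0, 0, -72.3]]
    - [100, [29.8, -26.7, 4.3], [0, 0, -72.3]]
    - [100, [29.8, -26.7, 4.3], [0, 0, -72.3]]
    - [100, [29.8, -26.7, 4.3], [0, 0, -72.3]]
    - [100, [29.8, -26.7, 4.3], [0, 0, -72.3]]
    - [100, [29.8, -26.7, 4.3], [0, 0, -72.3]]
    - [100, [29.8, -26.7, 4.3], [0, 0, -72.3]]
    - [100, [29.8, -26.7, 4.3], [0, 0, -72.3]]
    - [100, [29.8, -26.7, 4.3], [0, 0, -72.3]]
    - [100, [29.8, -26.7, 4.3], [0, 0, -72.3]]
    - [100, [29.8, -26.7, 4.3], [0, 0, -72.3]]
    - [100, [29.8, -26.7, 4.3], [0, 0, -72.3]]

```text
clock: 1.6
tcp_pos: [421.9, -197.6, 150.6]
eef_rot: [[-0.129, 0.992, 0.0], [0.992, 0.129, -0.0], [-0.0, 0.0, -1.0]]
wrist_force: [-0.0, -0.1, 0.6]
finger_gap: 85.3
grip_force: 0.0
```

```bash
python3 -c "
from h import *
go((422,-196.5,150),(422,-196.5,18))"
```

```text
tcp [ 421.9 -197.6  150.6] gap 85.3 t 1.6 F [-0.  -0.1  0.6]
(422, -196.5, 150) shift [0.1  0.03 0.06]
(422, -196.5, 18) shift [ 0.11  0.03 13.26]
turn [ 0.    0.01 -0.1 ]
```

play_rows:
  commands:
    - [100, [0.1, 0.03, 5], [0, 0, 0]]
    - [100, [0.1, 0.03, 9], [0, 0, 0]]
    - [100, [0.1, 0.03, 12], [0, 0, 0]]
    - [100, [0.1, 0.03, 13.2], [0, 0, 0]]
    - [100, [0.1, 0.03, 13.2], [0, 0, 0]]
    - [40, [0.1, 0.03, 13.2], [0, 0, 0]]
    - [20, [0.1, 0.03, 13.2], [0, 0, 0]]
    - [0, [0.1, 0.03, 13.2], [0, 0, 0]]
    - [0, [0.1, 0.03, 13.2], [0, 0, 0]]
    - [0, [0.1, 0.03, 13.2], [0, 0, 0]]
    - [0, [0.1, 0.03, 13.2], [0, 0, 0]]
    - [0, [0.1, 0.03, 13.2], [0, 0, 0]]

```text
clock: 3.1
tcp_pos: [423.8, -198.8, 24.2]
eef_rot: [[-0.129, 0.992, 0.004], [0.992, 0.129, -0.006], [-0.007, 0.003, -1.0]]
wrist_force: [-16.8, 0.4, 61.6]
finger_gap: 0.2
grip_force: 30.6
```

```bash
python3 -c "
from h import *
go((422,-196.5,130),(625,128.3,130),(625,128.3,26))"
```

```text
tcp [ 423.8 -198.8   24.2] gap 0.2 t 3.1 F [-16.8   0.4  61.6]
(422, -196.5, 130) shift [  0.18  -0.12 -10.58]
(625, 128.3, 130) shift [ 29.76  24.2  -10.71]
(625, 128.3, 26) shift [29.83 24.17 -0.31]
turn [ 0.17  0.38 -0.11]
```

The fingers shut to 0.2 mm with about 60 N upward on the wrist, so the grasp failed. I'll look before moving.

```bash
python3 - <<'E'
from h import *
im,d=read_camera("scene"); a=im[80:260,80:320]
b,_=read_camera("top"); b=b[180:360,380:620]
cv2.imwrite("pics/a1.png",cv2.resize(np.vstack([a,b])[:,:,::-1],None,fx=1.6,fy=1.6,interpolation=2))
E
```

```text
(no output)
```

View pics/a1.png

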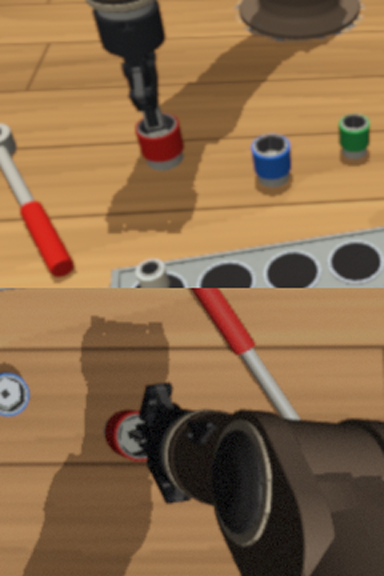

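The fingers have closed inside the socket's hexagon, so they shut before the descent finished: the arm lags. I'll go straight up still shut, then measure again.

play_rows:
  commands:
    - [0, [0, 0, -1.5], [0, 0, 0]]
    - [0, [0, 0, -3.5], [0, 0, 0]]
    - [0, [0, 0, -6], [0, 0, 0]]
    - [0, [0, 0, -9], [0, 0, 0]]
    - [0, [0, 0, -12], [0, 0, 0]]
    - [0, [0, 0, -13], [0, 0, 0]]
    - [0, [0, 0, -13], [0, 0, 0]]
    - [100, [0, 0, -13], [0, 0, 0]]
    - [100, [0, 0, -13], [0, 0, 0]]

```text
clock: 4.32
tcp_pos: [421.7, -195.8, 147.6]
eef_rot: [[-0.131, 0.991, -0.002], [0.991, 0.131, 0.001], [0.001, -0.001, -1.0]]
wrist_force: [-0.1, 0.5, -0.2]
finger_gap: 35.8
grip_force: 0.0
```

```bash
cat >> h.py <<'E'
RNG=dict(yellow=((20,80,80),(32,255,255)),green=((50,70,40),(80,255,255)),blue=((105,90,40),(125,255,255)),red=((170,110,60),(180,255,255)))
def find(k,win=None,im=None,h=None,n="top"):
    "ring of the sleeve's colour: filled contour, its points cast on the rim plane"
    if im is None: im,_=read_camera(n)
    m=cv2.inRange(cv2.cvtColor(im,cv2.COLOR_RGB2HSV),*RNG[k])
    if k=="red": m|=cv2.inRange(cv2.cvtColor(im,cv2.COLOR_RGB2HSV),(0,150,60),(4,255,255))
    if win: w=np.zeros_like(m); u,v,r=win; w[v-r:v+r,u-r:u+r]=255; m&=w
    c=np.vstack([c for c in cv2.findContours(m,0,1)[0] if cv2.contourArea(c)>3])[:,0]
    Q=np.array([ray(n,a,b,h or SOCK[k][2])[:2] for a,b in c],np.float32)
    cc,r=cv2.minEnclosingCircle(Q); return np.round(cc,1),round(2*r,1),c.mean(0).round(1)
E
python3 - <<'E'
from h import *
im,d=read_camera("top"); cv2.imwrite("pics/t2.png",cv2.resize(im[130:330,220:560,::-1],None,fx=2,fy=2))
for k,(u,v,h) in SOCK.items():
    if k in RNG:
        r=24
        try: print(k,find(k,(u,v,r),im), find(k,(u,v,r),np.load("top0.npz")["im"]))
        except Exception as e: print(k,e)
go((422,-196.5,150))
E
```

```text
yellow (array([448.3, 204.3]), 41.6, array([253.1, 258.2])) (array([448. , 205.1]), 40.0, array([252.6, 258.5]))
green (array([426.2,  67.3]), 42.8, array([326. , 266.2])) (array([426.5,  67.2]), 43.2, array([326. , 266.2]))
blue (array([472.6, -42.4]), 48.9, array([378.1, 241.2])) (array([472.6, -42.6]), 49.3, array([378.5, 241.2]))
red (array([ 423. , -186.5]), 58.5, array([454.5, 269.8])) (array([ 424.4, -186.3]), 54.4, array([454.5, 268.8]))
tcp [ 421.7 -195.8  147.7] gap 43.4 t 4.38 F [ 0.6 -0.4 -0.5]
(422, -196.5, 150) shift [-0.07  0.02 -0.23]
turn [-0.08 -0.06 -0.02]
```

View pics/t2.png

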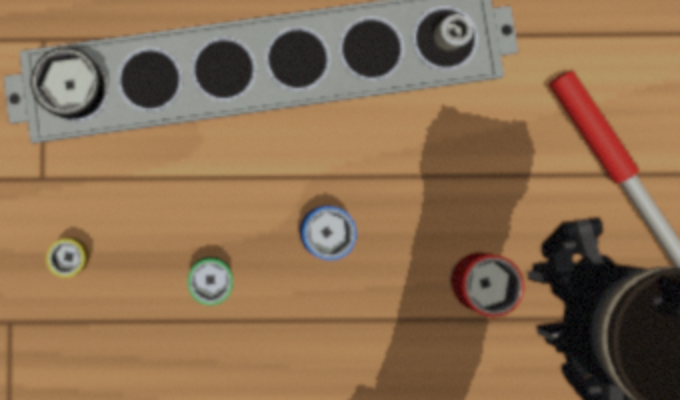

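play_rows:
  commands:
    - [100, [0, 0, 0], [0, 0, 0]]
    - [100, [0, 0, 0], [0, 0, 0]]
    - [100, [0, 0, 0], [0, 0, 0]]
    - [100, [0, 0, 0], [0, 0, 0]]
    - [100, [0, 0, 4], [0, 0, 0]]
    - [100, [0, 0, 6], [0, 0, 0]]
    - [100, [0, 0, 6], [0, 0, 0]]
    - [100, [0, 0, 6], [0, 0, 0]]

```text
clock: 5.38
tcp_pos: [422.8, -196.2, 89.4]
eef_rot: [[-0.131, 0.991, 0.001], [0.991, 0.131, -0.0], [-0.0, 0.001, -1.0]]
wrist_force: [0.6, 0.1, -0.3]
finger_gap: 85.7
grip_force: 0.0
```

```bash
python3 - <<'E'
from h import *
im,d=read_camera("top")
u,v,h=SOCK["red"]; P,m=top_of("top",d,u,v,h)
c=max(cv2.findContours(m.astype(np.uint8),0,1)[0],key=cv2.contourArea)[:,0]
Q=np.array([ray("top",a,b,h)[:2] for a,b in c]); print(len(P),np.median(P[:,2]),cv2.minEnclosingCircle(Q.astype(np.float32)),circ(Q))
go((422,-196.5,18))
a,_=read_camera("scene"); cv2.imwrite("pics/s3.png",cv2.resize(a[80:240,80:320,::-1],None,fx=2.5,fy=2.5))
E
```

```text
349 59.94448174708062 ((422.0432434082031, -196.44546508789062), 29.295812606811523) (array([ 421.70222524, -196.40836903]), np.float64(28.08491685742319))
tcp [ 423.  -196.3   89.6] gap 85.3 t 5.42 F [ 0.3 -0.3 -0.6]
(422, -196.5, 18) shift [-0.   -0.11  7.16]
turn [ 0.08  0.05 -0.03]
```

View pics/s3.png

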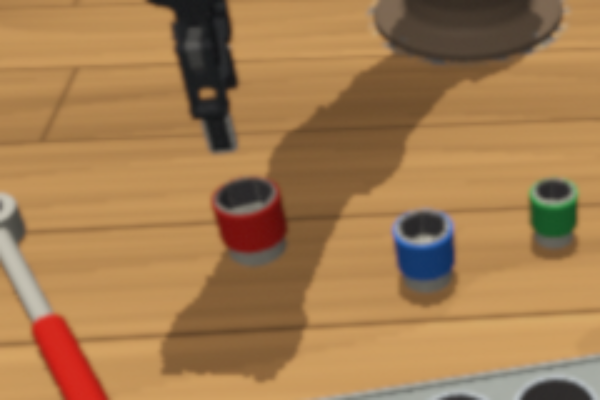

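```bash
python3 - <<'E'
from h import *
print(ray("scene",168.8,140,102),ray("scene",168.8,140,95))
K,R,t=cam("scene")
for p in((465,-190,102),(422,-196.5,62),(381,-202,102)): q=K@(R@np.array(p)+t); print(p,q[:2]/q[2])
E
```

```text
[ 417.0757142  -207.87922874  102.        ] [ 407.05987694 -210.8334404    95.        ]
(465, -190, 102) [174.28014016 153.61819728]
(422, -196.5, 62) [177.87057714 156.41285652]
(381, -202, 102) [174.17161762 130.05130745]
```

```bash
python3 - <<'E'
from h import *
a,d=read_camera("scene"); C=cloud("scene",d)
for v in range(100,146,4): print(v,[C[v,u].round(0).astype(int).tolist() for u in(160,164,168,172)])
a,d=read_camera("top"); C=cloud("top",d); m=(C[...,2]>75)&(C[...,2]<170)&(abs(C[...,0]-422)<90)&(abs(C[...,1]+196)<80)
P=C[m]; 
for z in range(75,170,10):
    q=P[(P[:,2]>=z)&(P[:,2]<z+10)]
    if len(q): print(z,len(q),q.min(0).round(),q.max(0).round())
cv2.imwrite("pics/t3.png",cv2.resize(a[180:330,380:580,::-1],None,fx=3,fy=3))
E
```

```text
100 [[493, -183, 239], [490, -177, 237], [454, -180, 216], [374, -194, 171]]
104 [[491, -185, 231], [490, -179, 229], [456, -181, 210], [380, -194, 165]]
108 [[487, -188, 220], [494, -179, 224], [464, -181, 206], [381, -195, 156]]
112 [[496, -187, 217], [493, -181, 216], [469, -181, 200], [381, -197, 147]]
116 [[159, -291, 0], [156, -281, -1], [490, -177, 205], [160, -259, 0]]
120 [[483, -195, 193], [487, -186, 195], [494, -177, 199], [175, -258, -3]]
124 [[497, -192, 193], [497, -185, 193], [495, -179, 192], [199, -254, 0]]
128 [[475, -201, 170], [480, -192, 173], [479, -186, 172], [471, -180, 167]]
132 [[231, -280, -2], [477, -195, 162], [479, -187, 163], [472, -182, 158]]
136 [[251, -276, -1], [478, -197, 154], [476, -190, 153], [471, -184, 149]]
140 [[269, -273, 0], [475, -200, 143], [475, -192, 143], [473, -185, 141]]
144 [[283, -271, -2], [286, -261, -1], [287, -251, -1], [286, -241, -2]]
135 11 [ 374. -205.  140.] [ 471. -181.  145.]
145 33 [ 367. -201.  145.] [ 479. -180.  155.]
155 42 [ 367. -200.  155.] [ 479. -180.  165.]
165 10 [ 375. -194.  165.] [ 479. -180.  170.]
```

View pics/t3.png

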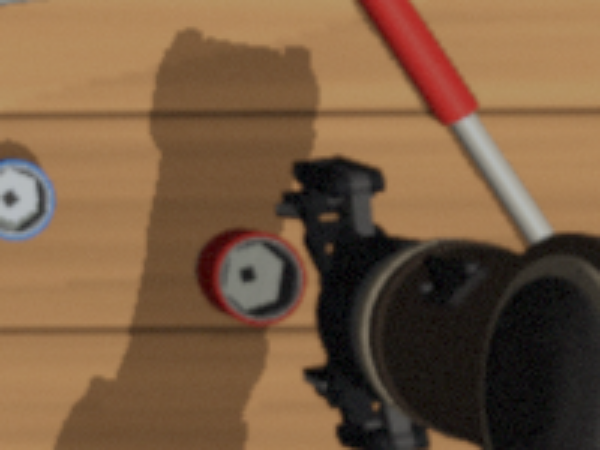

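```bash
python3 - <<'E'
from h import *
ex=RT[:,0]; ey=RT[:,1]
def f(n):
    D=[cloud(n,read_camera(n)[1]) for _ in range(1)][0]
    m=(D[...,2]>136)&(D[...,2]<168)&(abs(D[...,0]-422)<90)&(abs(D[...,1]+196)<80)
    P=D[m]-observe()["tcp_pos"]; a,b=P@ex,P@ey
    for s,t in((b>20,"front"),(b<-20,"back")):
        if s.sum(): print(n,t,s.sum(),"x",np.percentile(a[s],[1,50,99]).round(1),"y",np.percentile(b[s],[1,50,99]).round(1),"zmin",P[s][:,2].min().round(1))
f("scene"); f("top")
E
```

```text
scene front 144 x [-12.6  -0.5   9.3] y [44.2 53.8 59. ] zmin 48.7
scene back 38 x [-1.4  6.5  9.3] y [-47.3 -42.1 -39.1] zmin 48.7
top front 42 x [ 1.2  8.1 10.4] y [43.6 49.8 56.9] zmin 56.7
top back 48 x [ 0.3  8.2 10.5] y [-55.3 -44.  -41.9] zmin 51.2
```

play_rows:
  commands:
    - [100, [0, -0.1, 3], [0, 0, 0]]
    - [100, [0, -0.1, 6], [0, 0, 0]]
    - [100, [0, -0.1, 8], [0, 0, 0]]
    - [100, [0, -0.1, 9], [0, 0, 0]]
    - [100, [0, -0.1, 9], [0, 0, 0]]
    - [100, [0, -0.1, 9], [0, 0, 0]]

```text
clock: 6.42
tcp_pos: [421.8, -196.4, -0.7]
eef_rot: [[-0.131, 0.991, 0.001], [0.991, 0.131, -0.001], [-0.001, 0.001, -1.0]]
wrist_force: [-0.1, -0.1, -0.1]
finger_gap: 85.0
grip_force: 0.0
```

The depth data puts the open fingertips about 49 mm above the reported TCP, where the text gives 13 mm. TCP z = -0.7 with no contact confirms it, so the reported z reads roughly 37 mm too low, while the lateral position is right. I'll carry on with that offset.

play_rows:
  commands:
    - [100, [0, 0, 1], [0, 0, 0]]
    - [100, [0, 0, 1.8], [0, 0, 0]]
    - [100, [0, 0, 1.8], [0, 0, 0]]
    - [100, [0, 0, 1.8], [0, 0, 0]]
    - [0, [0, 0, 1.8], [0, 0, 0]]
    - [0, [0, 0, 1.8], [0, 0, 0]]
    - [0, [0, 0, 1.8], [0, 0, 0]]
    - [0, [0, 0, 1.8], [0, 0, 0]]
    - [0, [0, 0, 1.8], [0, 0, 0]]
    - [0, [0, 0, 1.8], [0, 0, 0]]

```text
clock: 7.68
tcp_pos: [421.1, -196.3, -19.0]
eef_rot: [[-0.13, 0.991, -0.0], [0.991, 0.13, -0.0], [-0.0, -0.0, -1.0]]
wrist_force: [-2.5, 0.2, 5.9]
finger_gap: 56.9
grip_force: 63.1
```

```bash
python3 -c "
from h import *
go((422,-196.4,81),(625,128.3,81),(625,128.3,5))"
```

```text
tcp [ 421.1 -196.3  -19. ] gap 56.9 t 7.67 F [-2.5  0.2  5.9]
(422, -196.4, 81) shift [ -0.03   0.09 -10.  ]
(625, 128.3, 81) shift [ 29.52  24.45 -10.01]
(625, 128.3, 5) shift [29.52 24.45 -2.41]
turn [-0.01  0.02 -0.03]
```

play_rows:
  commands:
    - [0, [0, 0, -2], [0, 0, 0]]
    - [0, [0, 0, -6], [0, 0, 0]]
    - [0, [0, 0, -10], [0, 0, 0]]
    - [0, [4, 3.3, -10], [0, 0, 0]]
    - [0, [8, 6.6, -10], [0, 0, 0]]
    - [0, [12, 10, -10], [0, 0, 0]]
    - [0, [16, 13.2, -10], [0, 0, 0]]
    - [0, [20, 16.6, -10], [0, 0, 0]]
    - [0, [24, 20, -10], [0, 0, 0]]
    - [0, [27.5, 22.8, -10], [0, 0, 0]]
    - [0, [29.5, 24.45, -10], [0, 0, 0]]
    - [0, [29.5, 24.45, -10], [0, 0, 0]]

```text
clock: 9.18
tcp_pos: [624.6, 131.1, 79.5]
eef_rot: [[-0.134, 0.991, -0.002], [0.991, 0.134, 0.001], [0.002, -0.001, -1.0]]
wrist_force: [-0.6, -0.2, -4.9]
finger_gap: 57.0
grip_force: 66.1
```

play_rows:
  commands:
    - [0, [0, 0, 2], [0, 0, 0]]
    - [0, [0, 0, 4], [0, 0, 0]]
    - [0, [0, 0, 4], [0, 0, 0]]
    - [0, [0, 0, 4], [0, 0, 0]]

```text
clock: 9.68
tcp_pos: [625.1, 127.8, 40.4]
eef_rot: [[-0.13, 0.992, -0.0], [0.992, 0.13, -0.0], [0.0, -0.0, -1.0]]
wrist_force: [-0.0, -0.1, -5.2]
finger_gap: 57.4
grip_force: 66.1
```

```bash
python3 - <<'E'
from h import *
go((625,128.3,-10))
im,d=read_camera("scene"); cv2.imwrite("pics/s4.png",cv2.resize(im[120:320,120:440,::-1],None,fx=2,fy=2))
im,d=read_camera("top"); cv2.imwrite("pics/t4.png",cv2.resize(im[90:240,220:480,::-1],None,fx=3,fy=3))
E
```

```text
tcp [625.1 127.8  40.4] gap 57.4 t 9.68 F [-0.  -0.1 -5.2]
(625, 128.3, -10) shift [0.05 0.   5.04]
turn [-0.02 -0.   -0.06]
```

View pics/s4.png

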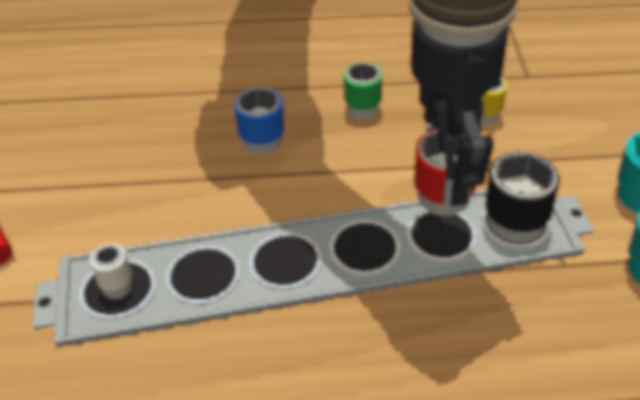

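Red is held upright above the pad next to black, and the white socket and the other pads are undisturbed. I'll lower it until it touches.

play_rows:
  commands:
    - [0, [0.05, 0, 2.5], [0, 0, 0]]
    - [0, [0.05, 0, 4], [0, 0, 0]]
    - [0, [0.05, 0, 4.7], [0, 0, 0]]
    - [0, [0.05, 0, 5.0], [0, 0, 0]]
    - [0, [0.05, 0, 5.1], [0, 0, 0]]
    - [0, [0.05, 0, 5.1], [0, 0, 0]]
    - [0, [0.05, 0, 5.1], [0, 0, 0]]

```text
clock: 10.65
tcp_pos: [625.4, 128.8, -10.0]
eef_rot: [[-0.13, 0.991, 0.001], [0.991, 0.13, 0.0], [-0.0, 0.001, -1.0]]
wrist_force: [-0.2, 0.6, -6.1]
finger_gap: 57.2
grip_force: 66.1
```

play_rows:
  commands:
    - [0, [0, 0, 0.1], [0, 0, 0]]
    - [0, [0, 0, 0.2], [0, 0, 0]]
    - [0, [0, 0, 0.2], [0, 0, 0]]

```text
clock: 11.02
tcp_pos: [625.4, 128.7, -10.9]
eef_rot: [[-0.13, 0.991, 0.001], [0.991, 0.13, -0.0], [-0.0, 0.001, -1.0]]
wrist_force: [-4.9, -1.4, 7.9]
finger_gap: 56.9
grip_force: 67.4
```

play_rows:
  commands:
    - [100, [0, 0, -0.1], [0, 0, 0]]
    - [100, [0, 0, -0.1], [0, 0, 0]]
    - [100, [0, 0, -0.1], [0, 0, 0]]
    - [100, [0, 0, -0.1], [0, 0, 0]]
    - [100, [0, 0, -3], [0, 0, 0]]
    - [100, [0, 0, -7], [0, 0, 0]]
    - [100, [0, 0, -11], [0, 0, 0]]
    - [100, [0, 0, -11], [0, 0, 0]]
    - [100, [0, 0, -11], [0, 0, 0]]

```text
clock: 12.15
tcp_pos: [624.7, 128.4, 97.1]
eef_rot: [[-0.13, 0.991, -0.0], [0.991, 0.13, -0.0], [-0.0, -0.001, -1.0]]
wrist_force: [-0.7, -0.4, -0.7]
finger_gap: 85.1
grip_force: 0.0
```

```bash
python3 -c "
from h import *
go((471,-45.8,100),(471,-45.8,-22))"
```

```text
tcp [624.7 128.4  97.1] gap 85.1 t 12.15 F [-0.7 -0.4 -0.7]
(471, -45.8, 100) shift [-15.27 -17.51  -0.28]
(471, -45.8, -22) shift [-15.26 -17.51  11.92]
turn [-0.03  0.02 -0.04]
```

play_rows:
  commands:
    - [100, [-4, -4.4, 0], [0, 0, 0]]
    - [100, [-8, -9, 0], [0, 0, 0]]
    - [100, [-12, -14, 0], [0, 0, 0]]
    - [100, [-15, -17, 0], [0, 0, 0]]
    - [100, [-15.25, -17.5, 0], [0, 0, 0]]
    - [100, [-15.25, -17.5, 0], [0, 0, 0]]
    - [100, [-15.25, -17.5, 0], [0, 0, 0]]

```text
clock: 13.02
tcp_pos: [472.2, -43.9, 97.3]
eef_rot: [[-0.132, 0.991, 0.0], [0.991, 0.132, 0.001], [0.001, 0.0, -1.0]]
wrist_force: [0.6, 1.1, 0.2]
finger_gap: 85.2
grip_force: 0.0
```

```bash
python3 - <<'E'
from h import *
go((471,-45.8,-22))
im,d=read_camera("top")
P,m=top_of("top",d,295,167,70); c=max(cv2.findContours(m.astype(np.uint8),0,1)[0],key=cv2.contourArea)[:,0]
Q=np.array([ray("top",a,b,70)[:2] for a,b in c]); print("red",np.median(P[:,2]),cv2.minEnclosingCircle(Q.astype(np.float32)),circ(Q))
E
```

```text
tcp [472.2 -43.9  97.3] gap 85.2 t 13.03 F [0.6 1.1 0.2]
(471, -45.8, -22) shift [-0.18 -0.15 11.93]
turn [ 0.01 -0.05  0.08]
red 67.61984232720715 ((624.995849609375, 126.88740539550781), 28.906511306762695) (array([625.12402091, 126.93911252]), np.float64(27.831129085108177))
```

play_rows:
  commands:
    - [100, [0, 0, 4], [0, 0, 0]]
    - [100, [0, 0, 8], [0, 0, 0]]
    - [100, [0, 0, 11], [0, 0, 0]]
    - [100, [0, 0, 11.9], [0, 0, 0]]
    - [100, [0, 0, 11.9], [0, 0, 0]]
    - [100, [0, 0, 11.9], [0, 0, 0]]
    - [0, [0, 0, 11.9], [0, 0, 0]]
    - [0, [0, 0, 11.9], [0, 0, 0]]
    - [0, [0, 0, 11.9], [0, 0, 0]]
    - [0, [0, 0, 11.9], [0, 0, 0]]
    - [0, [0, 0, 11.9], [0, 0, 0]]
    - [0, [0, 0, 11.9], [0, 0, 0]]

```text
clock: 14.58
tcp_pos: [471.4, -45.6, -20.6]
eef_rot: [[-0.13, 0.991, 0.0], [0.991, 0.13, -0.001], [-0.001, 0.0, -1.0]]
wrist_force: [-2.9, -0.0, 9.9]
finger_gap: 50.0
grip_force: 60.7
```

```bash
python3 -c "
from h import *
go((635.1,53,78),(635.1,53,-14))"
```

```text
tcp [471.4 -45.6 -20.6] gap 50.0 t 14.57 F [-2.9 -0.   9.9]
(635.1, 53, 78) shift [ 7.64 17.52 -9.86]
(635.1, 53, -14) shift [ 7.65 17.51 -0.66]
turn [ 0.01  0.05 -0.04]
```

play_rows:
  commands:
    - [0, [0, 0, -2], [0, 0, 0]]
    - [0, [0, 0, -6], [0, 0, 0]]
    - [0, [0, 0, -10], [0, 0, 0]]
    - [0, [1.5, 3.5, -10], [0, 0, 0]]
    - [0, [3.5, 8, -10], [0, 0, 0]]
    - [0, [5.5, 12.5, -10], [0, 0, 0]]
    - [0, [7.4, 17, -10], [0, 0, 0]]
    - [0, [7.65, 17.5, -10], [0, 0, 0]]
    - [0, [7.65, 17.5, -10], [0, 0, 0]]
    - [0, [7.65, 17.5, -7], [0, 0, 0]]
    - [0, [7.65, 17.5, -4], [0, 0, 0]]
    - [0, [7.65, 17.5, -2.5], [0, 0, 0]]

```text
clock: 16.08
tcp_pos: [632.8, 51.6, 1.9]
eef_rot: [[-0.129, 0.992, -0.003], [0.992, 0.129, -0.001], [-0.001, -0.003, -1.0]]
wrist_force: [-0.9, -0.3, -4.3]
finger_gap: 50.2
grip_force: 64.7
```

play_rows:
  commands:
    - [0, [0, 0, 0], [0, 0, 0]]
    - [0, [0, 0, 0], [0, 0, 0]]
    - [0, [0, 0, 0.8], [0, 0, 0]]
    - [0, [0, 0, 1.4], [0, 0, 0]]
    - [0, [0, 0, 1.6], [0, 0, 0]]
    - [0, [0, 0, 1.7], [0, 0, 0]]
    - [0, [0, 0, 1.7], [0, 0, 0]]

```text
clock: 16.95
tcp_pos: [634.6, 53.2, -12.4]
eef_rot: [[-0.13, 0.991, -0.001], [0.991, 0.13, -0.001], [-0.001, -0.001, -1.0]]
wrist_force: [-5.6, -1.4, 5.7]
finger_gap: 50.0
grip_force: 65.9
```

Blue is touching its seat. I'll release it, go up, and head for green at (425.8, 67.2).

play_rows:
  commands:
    - [100, [0, 0, -0.1], [0, 0, 0]]
    - [100, [0, 0, -0.1], [0, 0, 0]]
    - [100, [0, 0, -0.1], [0, 0, 0]]
    - [100, [0, 0, -0.1], [0, 0, 0]]
    - [100, [0, 0, -0.1], [0, 0, 0]]
    - [100, [0, 0, -3], [0, 0, 0]]
    - [100, [0, 0, -7], [0, 0, 0]]
    - [100, [0, 0, -11], [0, 0, 0]]
    - [100, [0, 0, -11], [0, 0, 0]]
    - [100, [0, 0, -11], [0, 0, 0]]
    - [100, [0, 0, -11], [0, 0, 0]]

```text
clock: 18.32
tcp_pos: [634.1, 53.1, 95.2]
eef_rot: [[-0.131, 0.991, -0.002], [0.991, 0.131, -0.0], [-0.0, -0.002, -1.0]]
wrist_force: [0.5, 0.2, -0.2]
finger_gap: 84.8
grip_force: 0.0
```

```bash
python3 -c "
from h import *
go((425.8,67.2,100),(425.8,67.2,-24))"
```

```text
tcp [634.1  53.1  95.2] gap 84.8 t 18.32 F [ 0.5  0.2 -0.2]
(425.8, 67.2, 100) shift [  4.12 -20.47  -0.44]
(425.8, 67.2, -24) shift [  4.12 -20.44  11.96]
turn [-0.13  0.   -0.03]
```

play_rows:
  commands:
    - [100, [0.8, -4, 0], [0, 0, 0]]
    - [100, [1.6, -9, 0], [0, 0, 0]]
    - [100, [2.6, -14, 0], [0, 0, 0]]
    - [100, [3.6, -18, 0], [0, 0, 0]]
    - [100, [4.1, -20.4, 0], [0, 0, 0]]
    - [100, [4.1, -20.4, 0], [0, 0, 0]]
    - [100, [4.1, -20.4, 0], [0, 0, 0]]
    - [100, [4.1, -20.4, 4], [0, 0, 0]]
    - [100, [4.1, -20.4, 8], [0, 0, 0]]
    - [100, [4.1, -20.4, 11], [0, 0, 0]]
    - [100, [4.1, -20.4, 12], [0, 0, 0]]
    - [100, [4.1, -20.4, 12], [0, 0, 0]]

```text
clock: 19.82
tcp_pos: [427.6, 67.6, -23.8]
eef_rot: [[-0.131, 0.991, -0.001], [0.991, 0.131, 0.0], [0.0, -0.001, -1.0]]
wrist_force: [0.0, 0.6, -0.1]
finger_gap: 85.5
grip_force: 0.0
```

play_rows:
  commands:
    - [100, [0, 0, 0], [0, 0, 0]]
    - [100, [0, 0, 0], [0, 0, 0]]
    - [0, [0, 0, 0], [0, 0, 0]]
    - [0, [0, 0, 0], [0, 0, 0]]
    - [0, [0, 0, 0], [0, 0, 0]]
    - [0, [0, 0, 0], [0, 0, 0]]
    - [0, [0, 0, 0], [0, 0, 0]]
    - [0, [0, 0, 0], [0, 0, 0]]
    - [0, [0, 0, 0], [0, 0, 0]]

```text
clock: 20.95
tcp_pos: [427.1, 67.2, -23.0]
eef_rot: [[-0.131, 0.991, -0.0], [0.991, 0.131, -0.001], [-0.001, -0.0, -1.0]]
wrist_force: [-3.1, -0.9, 9.0]
finger_gap: 42.6
grip_force: 59.7
```

```bash
python3 - <<'E'
from h import *
go((645,-22.2,76))
im,d=read_camera("top")
for k,u,v,h in(("red",295,167,70),("blue",332,162,66),("black",255,171,74)):
    P,m=top_of("top",d,u,v,h,19 if k!="black" else 22); c=max(cv2.findContours(m.astype(np.uint8),0,1)[0],key=cv2.contourArea)[:,0]
    Q=np.array([ray("top",a,b,h)[:2] for a,b in c]); print(k,np.median(P[:,2]),cv2.minEnclosingCircle(Q.astype(np.float32)),circ(Q))
E
```

```text
tcp [427.1  67.2 -23. ] gap 42.6 t 20.95 F [-3.1 -0.9  9. ]
(645, -22.2, 76) shift [-11.71  20.43  -9.9 ]
turn [-0.02  0.04 -0.03]
red 67.73902537016234 ((624.9149169921875, 126.87945556640625), 28.969940185546875) (array([625.11804348, 126.99456928]), np.float64(27.921250060751348))
blue 63.612602453876896 ((634.1130981445312, 52.96268081665039), 25.336355209350586) (array([634.13473074,  52.75634439]), np.float64(24.570253657916847))
black 71.47325698558853 ((615.0196533203125, 202.25747680664062), 32.99435043334961) (array([615.30224524, 202.15685928]), np.float64(31.825596898362427))
```

play_rows:
  commands:
    - [0, [0, 0, -2], [0, 0, 0]]
    - [0, [0, 0, -6], [0, 0, 0]]
    - [0, [0, 0, -10], [0, 0, 0]]
    - [0, [-2.5, 4, -10], [0, 0, 0]]
    - [0, [-5, 8.5, -10], [0, 0, 0]]
    - [0, [-7.5, 13, -10], [0, 0, 0]]
    - [0, [-10, 17.5, -10], [0, 0, 0]]
    - [0, [-11.7, 20.45, -10], [0, 0, 0]]
    - [0, [-11.7, 20.45, -10], [0, 0, 0]]
    - [0, [-11.7, 20.45, -7], [0, 0, 0]]
    - [0, [-11.7, 20.45, -4], [0, 0, 0]]
    - [0, [-11.7, 20.45, -2.5], [0, 0, 0]]

```text
clock: 22.5
tcp_pos: [643.1, -21.5, -0.4]
eef_rot: [[-0.131, 0.991, -0.004], [0.991, 0.131, 0.0], [0.001, -0.004, -1.0]]
wrist_force: [-0.0, 0.4, -2.4]
finger_gap: 42.9
grip_force: 62.1
```

play_rows:
  commands:
    - [0, [0, 0, 0], [0, 0, 0]]
    - [0, [0, 0, 0], [0, 0, 0]]
    - [0, [0, 0, 0.8], [0, 0, 0]]
    - [0, [0, 0, 1.4], [0, 0, 0]]
    - [0, [0, 0, 1.6], [0, 0, 0]]
    - [0, [0, 0, 1.7], [0, 0, 0]]
    - [0, [0, 0, 1.7], [0, 0, 0]]

```text
clock: 23.38
tcp_pos: [645.1, -22.0, -14.8]
eef_rot: [[-0.13, 0.991, -0.001], [0.991, 0.13, -0.0], [-0.0, -0.001, -1.0]]
wrist_force: [-5.4, -0.8, 4.6]
finger_gap: 43.1
grip_force: 62.6
```

play_rows:
  commands:
    - [100, [0, 0, -0.1], [0, 0, 0]]
    - [100, [0, 0, -0.1], [0, 0, 0]]
    - [100, [0, 0, -0.1], [0, 0, 0]]
    - [100, [0, 0, -0.1], [0, 0, 0]]
    - [100, [0, 0, -0.1], [0, 0, 0]]
    - [100, [0, 0, -3], [0, 0, 0]]
    - [100, [0, 0, -7], [0, 0, 0]]
    - [100, [0, 0, -11], [0, 0, 0]]
    - [100, [0, 0, -11], [0, 0, 0]]
    - [100, [0, 0, -11], [0, 0, 0]]
    - [100, [0, 0, -11], [0, 0, 0]]

```text
clock: 24.75
tcp_pos: [644.5, -22.1, 93.1]
eef_rot: [[-0.131, 0.991, -0.002], [0.991, 0.131, -0.0], [0.0, -0.002, -1.0]]
wrist_force: [-0.1, -1.7, -0.3]
finger_gap: 85.2
grip_force: 0.0
```

```bash
python3 -c "
from h import *
go((448.8,204.7,100),(448.8,204.7,-26))"
```

```text
tcp [644.5 -22.1  93.1] gap 85.2 t 24.75 F [-0.1 -1.7 -0.3]
(448.8, 204.7, 100) shift [ 25.04 -16.44  -0.64]
(448.8, 204.7, -26) shift [ 25.03 -16.41  11.96]
turn [-0.13 -0.01 -0.03]
```

play_rows:
  commands:
    - [100, [4, -2.6, 0], [0, 0, 0]]
    - [100, [8.5, -5.6, 0], [0, 0, 0]]
    - [100, [13, -8.5, 0], [0, 0, 0]]
    - [100, [17.5, -11.5, 0], [0, 0, 0]]
    - [100, [22, -14.4, 0], [0, 0, 0]]
    - [100, [25, -16.4, 0], [0, 0, 0]]
    - [100, [25, -16.4, 0], [0, 0, 0]]
    - [100, [25, -16.4, 0], [0, 0, 0]]
    - [100, [25, -16.4, 4], [0, 0, 0]]
    - [100, [25, -16.4, 8], [0, 0, 0]]
    - [100, [25, -16.4, 11], [0, 0, 0]]
    - [100, [25, -16.4, 12], [0, 0, 0]]

```text
clock: 26.25
tcp_pos: [449.7, 202.7, -27.4]
eef_rot: [[-0.129, 0.992, -0.003], [0.992, 0.129, -0.002], [-0.001, -0.003, -1.0]]
wrist_force: [0.2, -0.4, 0.3]
finger_gap: 85.5
grip_force: 0.0
```

play_rows:
  commands:
    - [100, [0, 0, 0], [0, 0, 0]]
    - [100, [0, 0, 0], [0, 0, 0]]
    - [100, [0, 0, 0], [0, 0, 0]]
    - [0, [0, 0, 0], [0, 0, 0]]
    - [0, [0, 0, 0], [0, 0, 0]]
    - [0, [0, 0, 0], [0, 0, 0]]
    - [0, [0, 0, 0], [0, 0, 0]]
    - [0, [0, 0, 0], [0, 0, 0]]
    - [0, [0, 0, 0], [0, 0, 0]]
    - [0, [0, 0, 0], [0, 0, 0]]

```text
clock: 27.5
tcp_pos: [450.0, 204.5, -25.1]
eef_rot: [[-0.131, 0.991, 0.0], [0.991, 0.131, -0.0], [-0.0, 0.0, -1.0]]
wrist_force: [-0.9, -0.5, 6.9]
finger_gap: 36.1
grip_force: 59.3
```

```bash
python3 - <<'E'
from h import *
go((654.9,-97.7,76))
im,d=read_camera("top")
for k,u,v,h in(("red",295,167,70),("blue",332,162,66),("green",370,157,62)):
    P,m=top_of("top",d,u,v,h,19); c=max(cv2.findContours(m.astype(np.uint8),0,1)[0],key=cv2.contourArea)[:,0]
    Q=np.array([ray("top",a,b,h)[:2] for a,b in c]); print(k,np.median(P[:,2]),cv2.minEnclosingCircle(Q.astype(np.float32)))
E
```

```text
tcp [450.  204.5 -25.1] gap 36.1 t 27.5 F [-0.9 -0.5  6.9]
(654.9, -97.7, 76) shift [-32.64  16.36 -10.09]
turn [ 0.    0.02 -0.02]
red 67.60128818543065 ((625.2313842773438, 126.69620513916016), 28.873395919799805)
blue 63.498766963953535 ((634.068359375, 53.01216125488281), 25.389324188232422)
green 59.566559580140265 ((644.3869018554688, -20.991504669189453), 21.842811584472656)
```

play_rows:
  commands:
    - [0, [0, 0, -2], [0, 0, 0]]
    - [0, [0, 0, -6], [0, 0, 0]]
    - [0, [0, 0, -10], [0, 0, 0]]
    - [0, [-4, 2, -10], [0, 0, 0]]
    - [0, [-8, 4, -10], [0, 0, 0]]
    - [0, [-13, 6.5, -10], [0, 0, 0]]
    - [0, [-18, 9, -10], [0, 0, 0]]
    - [0, [-23, 11.5, -10], [0, 0, 0]]
    - [0, [-28, 14, -10], [0, 0, 0]]
    - [0, [-31.5, 15.8, -10], [0, 0, 0]]
    - [0, [-32.7, 16.4, -10], [0, 0, 0]]
    - [0, [-32.7, 16.4, -10], [0, 0, 0]]

```text
clock: 29.05
tcp_pos: [654.9, -98.5, 73.8]
eef_rot: [[-0.13, 0.992, -0.001], [0.992, 0.13, 0.0], [0.001, -0.001, -1.0]]
wrist_force: [0.3, 0.7, -2.1]
finger_gap: 36.0
grip_force: 60.4
```

play_rows:
  commands:
    - [0, [0, 0, 0], [0, 0, 0]]
    - [0, [0, 0, 3], [0, 0, 0]]
    - [0, [0, 0, 6], [0, 0, 0]]
    - [0, [0, 0, 7.5], [0, 0, 0]]
    - [0, [0, 0, 7.5], [0, 0, 0]]
    - [0, [0, 0, 7.5], [0, 0, 0]]
    - [0, [0, 0, 8.5], [0, 0, 0]]
    - [0, [0, 0, 9], [0, 0, 0]]
    - [0, [0, 0, 9.1], [0, 0, 0]]
    - [0, [0, 0, 9.2], [0, 0, 0]]
    - [0, [0, 0, 9.2], [0, 0, 0]]

```text
clock: 30.42
tcp_pos: [655.1, -98.3, -17.0]
eef_rot: [[-0.13, 0.991, -0.001], [0.991, 0.13, -0.0], [-0.0, -0.001, -1.0]]
wrist_force: [-4.0, -0.6, 3.9]
finger_gap: 36.1
grip_force: 60.7
```

Yellow is touching. I'll release it, go up, and back off toward the base so the cameras have a clear view.

play_rows:
  commands:
    - [100, [0, 0, -0.1], [0, 0, 0]]
    - [100, [0, 0, -0.1], [0, 0, 0]]
    - [100, [0, 0, -0.1], [0, 0, 0]]
    - [100, [0, 0, -0.1], [0, 0, 0]]
    - [100, [0, 0, -0.1], [0, 0, 0]]
    - [100, [0, 0, -3], [0, 0, 0]]
    - [100, [0, 0, -7], [0, 0, 0]]
    - [100, [0, 0, -11], [0, 0, 0]]
    - [100, [0, 0, -13], [0, 0, 0]]
    - [100, [0, -5, -13], [0, 0, 0]]
    - [100, [0, -10, -13], [0, 0, 0]]
    - [100, [0, -15, -13], [0, 0, 0]]

```text
clock: 31.92
tcp_pos: [504.7, -118.0, 111.8]
eef_rot: [[-0.13, 0.991, -0.001], [0.991, 0.13, 0.0], [0.0, -0.001, -1.0]]
wrist_force: [-0.0, 0.4, -0.7]
finger_gap: 85.6
grip_force: 0.0
```

play_rows:
  commands:
    - [100, [-3, -5, 0], [0, 0, 0]]
    - [100, [-6, -8, 0], [0, 0, 0]]
    - [100, [-10, -10, 0], [0, 0, 0]]
    - [100, [-10, -10, 0], [0, 0, 0]]
    - [100, [-10, -10, 0], [0, 0, 0]]

```text
clock: 32.55
tcp_pos: [420.6, -229.5, 112.2]
eef_rot: [[-0.13, 0.991, -0.0], [0.991, 0.13, 0.001], [0.001, -0.0, -1.0]]
wrist_force: [-0.9, -0.0, 0.4]
finger_gap: 85.6
grip_force: 0.0
```

```bash
python3 - <<'E'
from h import *
im,d=read_camera("top")
for k,u,v,h in(("red",295,167,70),("blue",332,162,66),("green",370,157,62),("yellow",408,151,58),("white",446,146,54),("black",255,171,74)):
    P,m=top_of("top",d,u,v,h,19 if k!="black" else 22); c=max(cv2.findContours(m.astype(np.uint8),0,1)[0],key=cv2.contourArea)[:,0]
    Q=np.array([ray("top",a,b,h)[:2] for a,b in c]); cc,r=cv2.minEnclosingCircle(Q.astype(np.float32)); print(k,np.median(P[:,2]).round(1),np.round(cc,1),round(2*r,1))
b,_=read_camera("scene")
cv2.imwrite("pics/end.png",cv2.resize(np.vstack([im[80:240,200:500],b[120:320,120:420]])[:,:,::-1],None,fx=1.6,fy=1.6))
E
```

```text
red 67.7 [625.  126.9] 57.8
blue 63.6 [634.1  53. ] 50.7
green 59.6 [644.1 -21.1] 44.1
yellow 56.0 [654.2 -96. ] 37.2
white 51.5 [ 664.6 -172.6] 30.5
black 71.6 [615.  202.2] 66.0
```

View pics/end.png

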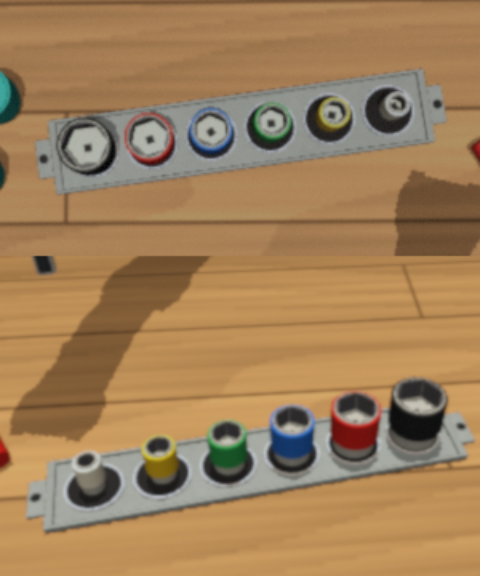

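The final views show the row white, yellow, green, blue, red, black, all upright and each within about 2 mm of its seat centre. The gripper is clear of everything.

```bash
python3 -c "
from rig import *
print(hand_in())"
```

```text
the job is handed in; nothing more can be done
None
```

The job is handed in: yellow, green, blue and red stand upright between white and black in rising size, each within about 2 mm of its seat centre by camera, but an early failed grasp pressed the shut fingers on the red socket (about 62 N at the wrist when read, limit 120 N) without shifting it.

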